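# Seat the soap carton in the packing jig and snap the clamp shut

### The job

Push the soap carton that lies in the wooden packing jig along between the rails until it sits fully home against the end stop; then push the clamp's handle over past its centre so that it snaps across and its rubber pad holds the carton down. Work only by pushing with the fingers and pick nothing up; leave the rubber stamp, the twine spool and the round pot standing where they are, and finish clear of everything.

Things in the scene. Friction and masses are not known exactly. Their poses are not given: they have to be found in the camera images.
- jig: Light wooden jig screwed to the counter; position and yaw vary. Origin on the counter, z up; local +x is the way the carton is pushed. Board x -120 to +100, y +-60, 10 mm thick. Two side rails, inner faces at y = +-43.5, x -115 to +12, tops 20 mm above the counter.
- stop (a point): Middle of the top edge of the wooden end stop's face, the face the carton must meet: jig local x = +12, y = 0, 28 mm above the counter; the bar is 12 mm thick and 105 mm across.
- hinge (a point): Clamp hinge, axis along jig local y, at jig local x = +57, y = 0, 52 mm above the counter, in a steel bracket x 34 to 80, y +-36, 62 mm high, beyond the stop.
- carton: Cream-coloured soap carton, 52 (its x) x 82 (y) x 28 mm high, about 0.11 kg, loose on the board between the rails, nearly square to the jig. Origin: centre of underside, 10 mm above the counter. Starts 40 to 65 mm short of the stop; fully home at jig local x = -14. Push on its 82 mm wide face away from the stop; it slides easily.
- clamp (a joint): Over-centre clamp: handle and arm, one rigid V on the hinge. 0 = open (start): handle leans 0.6 rad from upright to jig local +x, arm up. Grows as the handle goes to local -x; upright at 0.6. A spring drives it to the nearer end: 4 to 7 N at the grip starts it, none at centre, beyond it snaps over by itself. About 1.16 shut on the carton, 1.20 with none.
- lever: The clamp's moving piece (handle, arm, pad); origin on the hinge axis at jig local x = +57, z = 52 mm. Its rubber pad, 20 mm across, sits under the arm's end, 71 mm from the hinge. Open, the pad is near jig local x = +16, 112 mm above the counter, clear of the carton; shut it presses the carton with about 6 N at local x = -14.
- handle_tip (a point): Free end of the clamp handle, 105 mm from the hinge, middle plane of the jig. 10 mm steel rod, its last 63 mm a light wooden grip 20 mm across with a round end. Open, the end is at jig local x = +116, 139 mm above the counter; upright 157 mm; shut it leans 0.6 rad to local -x.
- stamp: Rubber stamp with a turned wooden handle, 30 x 40 x 69 mm, standing loose on the counter beside the jig; a bystander. Origin: centre of its underside.
- spool: Wooden spool of natural twine, 56 mm across, 52 mm high, standing loose on the counter beside the jig; a bystander. Origin: centre of its underside.
- pot: Small round lidded pot, 63 mm across, 34 mm high, standing loose on the counter beside the jig; a bystander. Origin: centre of its underside.
Not all that is in view belongs to the job. Leave any blue or purple look-alike of the carton alone.

How it is judged:
On the way, in this order (a step that is already met when the one before it is completed fails the run):
1. the carton is home against the end stop while the clamp is still open (x of carton in the frame of jig above -0.018 m and value of joint clamp below 0.3 rad), for 0.2 s.
2. the clamp has snapped over on the seated carton (x of carton in the frame of jig above -0.018 m and value of joint clamp above 1.08 rad and contact force between lever and carton above 1 N), for 0.2 s.
At the end, for the whole second after the job is handed in: The carton lies flat and at rest against the end stop (gap under 4 mm, within 0.08 rad of square), the clamp is snapped over (joint above 1.08 rad) and its pad presses on the carton with more than 1 N (all of step 2 and angle between the x axis of carton and the x axis of jig, either way round below 0.08 rad and angle between carton's own z axis and vertical below 0.05 rad and linear speed of carton below 0.02 m/s); the robot touches nothing.
It fails at once if the carton was lifted (more than 10 mm off the board) (height (world z) of carton above 0.02 m).
It fails at once if the carton was tipped (angle between carton's own z axis and vertical above 0.35 rad).
It fails at once if the rubber stamp was moved (distance of stamp from where it was at the start of the episode above 0.02 m).
It fails at once if the twine spool was moved (distance of spool from where it was at the start of the episode above 0.02 m).
It fails at once if the round pot was moved (distance of pot from where it was at the start of the episode above 0.02 m).
It also fails if it takes over 54 s, if anything falls off the work surface, if the arm or the gripper's body presses on something with over 40 N, if the wrist force passes 120 N, or if a joint passes its speed limit or range.

### The arm

A 6-joint arm with a two-finger parallel gripper is mounted at the origin on a cart in front of the work surface, level with it; the furniture and walls round the work are solid. World frame = base frame: x ahead of the robot, y to its left, z up, the work surface at z = 0. Lengths are in m, angles in rad, forces in N, time in s.
With the tool pointing down it reaches from about 0.15 to 0.775 m from the base axis. Payload 6.1 kg.
Tool frame: the origin (TCP) lies between the finger pads; the fingertips stand tips_ahead ahead of it and the grasp point (between the pads) is the TCP (tips_ahead is the distance from the TCP to the fingertips, in m); z points along the fingers, y is the direction in which the jaws open and shut (so a half turn about z gives the same grasp; the last joint's range is limited). The gripper opens to 85 mm and grips with 20 to 120 N. Pads are 22 mm wide; open, the fingers measure 114 mm over their backs; the gripper's body (76 mm by 85 mm) begins 54 mm behind the grasp point. The pads swing forward as they close: fully open they stand 13 mm farther back than shut.
Start: joints at [-1.201, 0.126, -0.04, 1.405, 0, 1.571], TCP at [0.19, -0.489, 0.25] pointing down, gripper open.
Joint ranges: [-2.72, 2.72], [-0.95, 1.95], [-1.27, 1.35], [-1.78, 2.02], [-1.46, 1.47], [-3.14, 3.14]. Speed limits (rad/s): [2.39, 2.39, 3.01, 3.14, 3.14, 3.14].

### API

Orientations are given as a unit quaternion [x, y, z, w].
In Python, from cell import * gives the robot as it stands. Calls block until the motion is done:
- move_ptp(position, orientation): joint-space move of the TCP to a pose.
- line_to(position, rot=None, max_speed=0.15): straight line of the TCP; rot=None keeps the orientation; max_speed is the mean speed in m/s.
- goto_joints(angles): joint-space move.
- ungrasp() and grab(): open the fingers fully, or close them until they stop; the grip force is fixed at half the most.
- hold(seconds).
- ik(position, orientation): joint angles nearest the present ones, or None.
- read_state(): the state.
- grab_frame(name): name is "scene" or "top"; returns a dict with "image" (400x640x3 uint8, blue, green, red), "mtx" (3x3 intrinsics, pixels), "k1" (the pictures are not rectified: a ray, as slopes to the right and down, at radius r is drawn at 1 + k1 r^2 times it, then the intrinsics apply), "R" (3x3) and "t" (3): a world point X has camera coordinates R X + t. Camera axes: x right, y down, z forward; pixel columns grow to the right and rows downward; lengths in m; the calibration is good to about 2 mm. A picture is of the moment at which its call begins. There is no depth.
A pose or a line that the arm cannot do raises MotionError and nothing moves.
- sign_off(): hands the job in, once; it reports no verdict.
Trained networks look in a picture, given as the dict that the camera call returned (one of the last four; its "shot" number tells which), for a name from the list of things; names that differ only in an ending like _2 or _b are one class to them, and where a whole thing is asked for, a point or a joint stands for the part that bears it (a point fixed in the world has none). Each returns a list of dicts, best first, with "confidence" (0 to 1); they miss things now and then, are a little off and sometimes report something else, mostly with a low value. They report only what shows in the picture. A call takes as long as a camera call. They do not tell look-alikes from the thing itself.
- boxes_of(picture, query): "point" ([x, y, z] in m, in the coordinates of the camera as it stood for that picture, good to about 4 mm: the middle of the surface that is visible of it).
- mark_of(picture, query): "point" ([x, y, z] in m, in the coordinates of the camera as it stood for that picture, good to about 4 mm: a listed point, or the origin of a listed thing).
The state is a dict: "time_s": time; "joint_pos": joint angles; "dq": joint speeds; "joint_torque": joint torques, N m; "tcp_pos": TCP position; "orientation": TCP orientation; "ft_force": force on the tool from outside, world axes, zero at the start; "wrist_torque": the same for the moment, N m; "finger_gap": finger opening in m.
Only numpy, scipy, OpenCV 4.12 (cv2) and the standard library are available. Lean on these libraries where they do the work, as an engineer would, in place of code of your own. Each camera call takes 0.05 s, during which the arm holds its last target.

## Working session

There is one attempt and no reset: what is moved stays moved. The work goes in short steps, each a Python script; the robot and the scene stay as the last script left them, time stands still between calls to the robot, and variables do not carry over. Pictures are saved under pics/ and viewed, and the job is handed in when it is done.

```bash
ls; mkdir -p pics; cat > h.py <<'E'
from cell import *
import numpy as np, cv2
def w(p,f): return np.array(f["R"]).T@(np.array(p)-np.array(f["t"]))
E
python3 - <<'E'
from h import *
s=read_state(); print(s)
for n in ["scene","top"]:
    f=grab_frame(n); cv2.imwrite(f"pics/{n}0.png",f["image"])
    print(n, w([0,0,0],f))
    for q in ["jig","stop","hinge","carton","lever","handle_tip","stamp","spool","pot"]:
        print(q,[(np.round(w(d["point"],f),4).tolist(),round(d["confidence"],2)) for d in mark_of(f,q)[:3]])
E
```

```text
pics
{'time_s': 0.0, 'joint_pos': array([-1.20103044e+00,  1.26384793e-01, -4.06374068e-02,  1.40543459e+00,
       -1.53960440e-06,  1.57078243e+00]), 'dq': array([ 0.00094628,  0.00083277, -0.00063229, -0.00012751, -0.00030593,
        0.00052521]), 'joint_torque': array([ 2.30792408e-03, -4.35913146e+01,  3.52924132e+01,  1.73490465e-02,
        8.62276079e-05, -1.39559438e-05]), 'tcp_pos': array([ 0.18958694, -0.48913932,  0.2495125 ]), 'orientation': array([ 9.82956160e-01,  1.83838240e-01, -1.53374014e-04, -8.15943771e-04]), 'ft_force': array([-0.59312262,  0.11649216, -0.03999735]), 'wrist_torque': array([ 0.02873979,  0.05397748, -0.04884915]), 'finger_gap': 0.08535804276389479}
scene [0.26463527 0.37318871 0.77323743]
jig [([0.4959, -0.1519, -0.0018], 0.6)]
stop [([0.5001, -0.1407, 0.0298], 0.97)]
hinge [([0.5027, -0.0953, 0.0525], 0.72), ([0.6171, -0.1694, 0.0043], 0.61)]
carton [([0.4879, -0.225, 0.008], 0.83), ([0.464, 0.0475, 0.0016], 0.79)]
lever [([0.5049, -0.0998, 0.0512], 0.53)]
handle_tip [([0.5101, -0.0356, 0.1393], 0.9)]
stamp [([0.6159, -0.1689, 0.0039], 0.74)]
spool [([0.5994, -0.2584, 0.0038], 0.67)]
pot [([0.6309, -0.0776, 0.0022], 0.94)]
top [ 0.48255172 -0.07610761  0.96390344]
jig []
stop [([0.4972, -0.1421, 0.0263], 0.58)]
hinge []
carton [([0.5996, 0.0667, 0.0008], 0.94), ([0.4874, -0.227, 0.0098], 0.67), ([0.4672, 0.048, -0.0009], 0.66)]
lever [([0.5018, -0.0979, 0.0525], 0.64)]
handle_tip [([0.5148, -0.036, 0.1368], 0.93)]
stamp [([0.62, -0.1712, 0.0028], 0.59)]
spool [([0.6025, -0.2602, 0.0012], 0.65)]
pot [([0.631, -0.0778, -0.0009], 0.55)]
```

View pics/scene0.png

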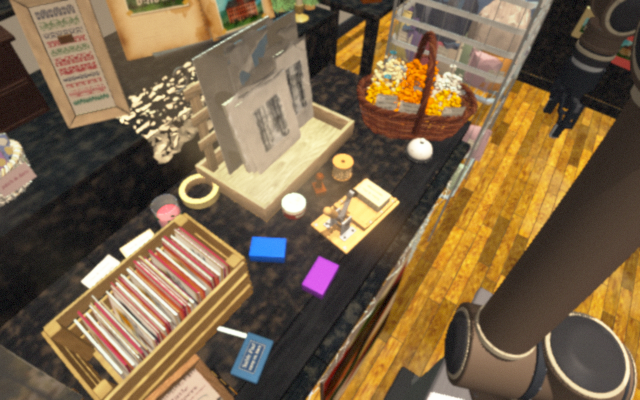

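View pics/top0.png

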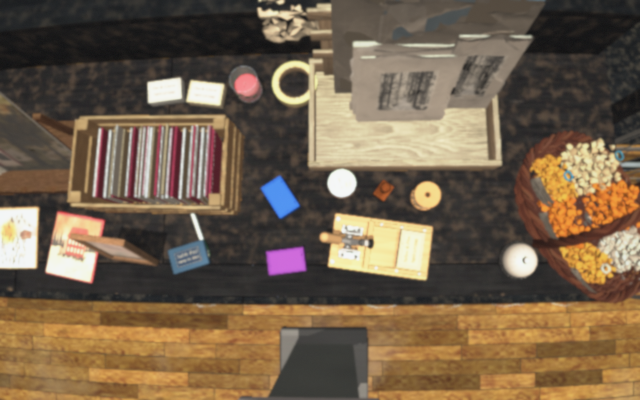

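The scene picture shows the jig at about (355,215), with the carton at (375,193). In the top picture the jig spans (330–434, 213–280). The carton, at (410,250), sits on the right, and the handle at (335,238) points left. So the push runs about world +y. The blue and purple boxes are look-alikes. Next I'll refine the yaw.

```bash
cat >> h.py <<'E'
def proj(P,f):
    X=np.atleast_2d(P)@np.array(f["R"]).T+np.array(f["t"]); s=X[:,:2]/X[:,2:]
    s=s*(1+f["k1"]*(s**2).sum(1,keepdims=True)); K=np.array(f["mtx"])
    return s@K[:2,:2].T+K[:2,2]
def J(pose,L):
    x,y,a=pose; L=np.atleast_2d(L); c,s=np.cos(a),np.sin(a)
    return np.c_[x+c*L[:,0]-s*L[:,1],y+s*L[:,0]+c*L[:,1],L[:,2]]
def draw(pose,f,name,cx=-0.07,crop=(300,190,160,110),k=5):
    x0,y0,ww,hh=crop; im=cv2.resize(f["image"][y0:y0+hh,x0:x0+ww],None,fx=k,fy=k,interpolation=cv2.INTER_CUBIC)
    def pl(L,col):
        p=((proj(J(pose,L),f)-[x0,y0]+.5)*k).astype(np.int32); cv2.polylines(im,[p],True,col,1)
    pl([[-.12,-.06,.01],[.1,-.06,.01],[.1,.06,.01],[-.12,.06,.01]],(0,0,255))
    pl([[.012,-.0525,.028],[.024,-.0525,.028],[.024,.0525,.028],[.012,.0525,.028]],(255,0,0))
    pl([[cx-.026,-.041,.038],[cx+.026,-.041,.038],[cx+.026,.041,.038],[cx-.026,.041,.038]],(0,160,0))
    pl([[.057,0,.052],[.116,0,.139]],(255,0,255))
    cv2.imwrite("pics/"+name,im)
E
python3 - <<'E'
from h import *
from scipy.optimize import least_squares
pts={k:[] for k in ["stop","hinge","lever","handle_tip","jig","carton"]}
for n in ["scene","top","scene","top"]:
    f=grab_frame(n)
    for q in pts:
        for d in mark_of(f,q)[:3]:
            p=w(d["point"],f)
            if abs(p[0]-.5)<.05 and -.3<p[1]<0.0: pts[q].append(p)
L={"stop":.012,"hinge":.057,"lever":.057,"handle_tip":.116,"jig":0}
def r(v):
    out=[]
    for q,l in L.items():
        for p in pts[q]: out+=list((J(v[:3],[[l,0,0]])[0]-p)[:2])
    for p in pts["carton"]: out+=list((J(v[:3],[[v[3],0,0]])[0]-p)[:2])
    return np.array(out)
s=least_squares(r,[.495,-.15,1.44,-.07],loss="soft_l1",f_scale=.004); print(s.x, np.abs(s.fun).mean())
np.save("pose.npy",s.x)
f=grab_frame("top"); draw(s.x[:3],f,"fit_top.png",s.x[3])
f=grab_frame("scene"); draw(s.x[:3],f,"fit_sc.png",s.x[3],(295,165,120,95),6)
E
```

```text
[ 0.49589923 -0.15147525  1.43474337 -0.07363684] 0.0031093285149420926
```

View pics/fit_top.png

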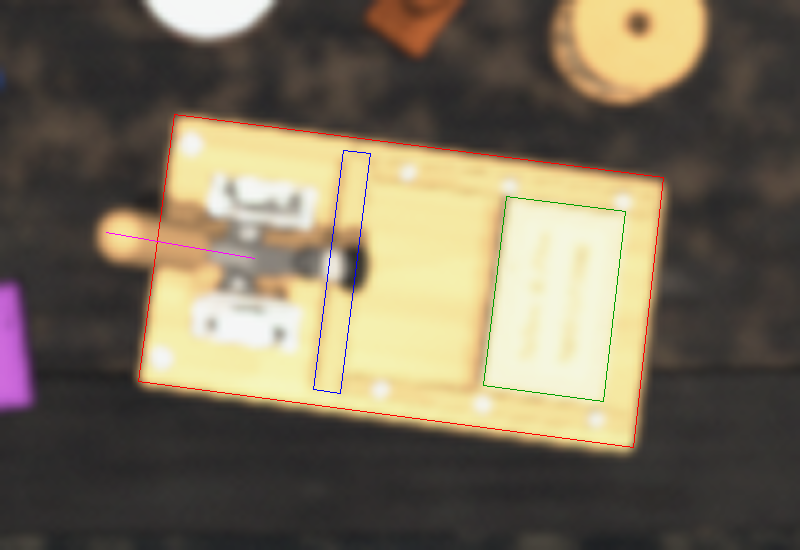

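View pics/fit_sc.png

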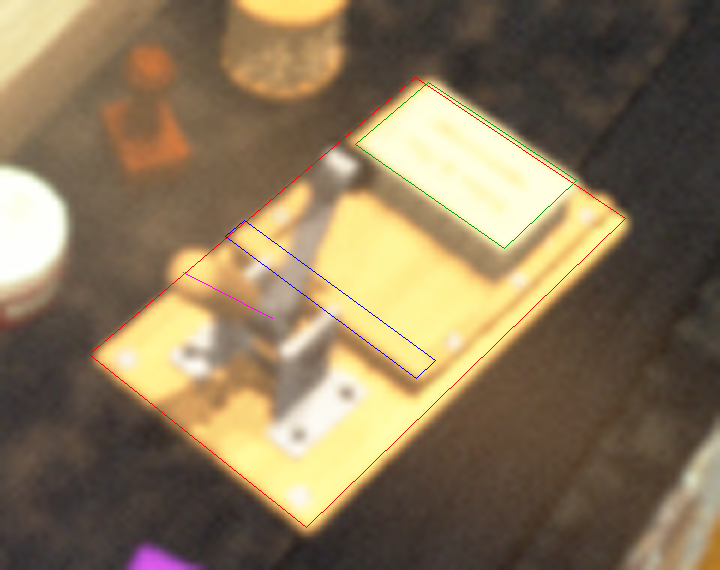

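The fit overlays both pictures to about 2 mm. Next I'll check the fingers and reachability.

```bash
python3 - <<'E'
import cell; print([n for n in dir(cell) if not n.startswith('__')])
from h import *
from scipy.spatial.transform import Rotation as R
try: print(tips_ahead)
except Exception as e: print(e)
pose=np.load("pose.npy"); a=pose[2]
s=read_state(); print(s["time_s"],R.from_quat(s["orientation"]).as_matrix().round(2).tolist(),[k for k in s])
for tilt in (0,.25):
  for sg in (1,-1):
    # tool z: down, leading along jig +x
    z=np.array([np.cos(a)*np.sin(tilt),np.sin(a)*np.sin(tilt),-np.cos(tilt)])
    y=sg*np.array([-np.sin(a),np.cos(a),0]); x=np.cross(y,z)
    q=R.from_matrix(np.c_[x,y,z]).as_quat()
    for L in ([-.15,0,.12],[-.15,0,.03],[-.05,0,.03],[.17,0,.25],[.17,0,.13],[.05,0,.13]):
        j=ik(J(pose[:3],L)[0],q); print(tilt,sg,L,None if j is None else np.round(j,2))
E
```

```text
['MotionError', 'boxes_of', 'goto_joints', 'grab', 'grab_frame', 'hold', 'ik', 'line_to', 'mark_of', 'move_ptp', 'read_state', 'sign_off', 'tips_ahead', 'ungrasp']
0.019
2.5 [[0.93, 0.36, 0.0], [0.36, -0.93, -0.0], [-0.0, 0.0, -1.0]] ['time_s', 'joint_pos', 'dq', 'joint_torque', 'tcp_pos', 'orientation', 'ft_force', 'wrist_torque', 'finger_gap']
0 1 [-0.15, 0, 0.12] [-0.56  0.23 -0.21  1.14  0.   -2.  ]
0 1 [-0.15, 0, 0.03] [-0.56  0.28 -0.34  0.95  0.   -2.  ]
0 1 [-0.05, 0, 0.03] [-0.39  0.23 -0.42  0.93  0.   -1.82]
0 1 [0.17, 0, 0.25] [ 0.03  0.11 -0.05  1.4   0.   -1.4 ]
0 1 [0.17, 0, 0.13] [ 0.03  0.14 -0.29  1.14  0.   -1.4 ]
0 1 [0.05, 0, 0.13] [-0.2   0.13 -0.3   1.14  0.   -1.63]
0 -1 [-0.15, 0, 0.12] [-0.56  0.23 -0.21  1.14  0.    1.14]
0 -1 [-0.15, 0, 0.03] [-0.56  0.28 -0.34  0.95  0.    1.14]
0 -1 [-0.05, 0, 0.03] [-0.39  0.23 -0.42  0.93  0.    1.32]
0 -1 [0.17, 0, 0.25] [ 0.03  0.11 -0.05  1.4   0.    1.74]
0 -1 [0.17, 0, 0.13] [ 0.03  0.14 -0.29  1.14  0.    1.74]
0 -1 [0.05, 0, 0.13] [-0.2   0.13 -0.3   1.14  0.    1.51]
0.25 1 [-0.15, 0, 0.12] [-0.67  0.32 -0.1   1.28  0.21 -2.12]
0.25 1 [-0.15, 0, 0.03] [-0.67  0.38 -0.23  1.09  0.21 -2.12]
0.25 1 [-0.05, 0, 0.03] [-0.51  0.3  -0.35  1.02  0.23 -1.96]
0.25 1 [0.17, 0, 0.25] [-0.1   0.1  -0.09  1.37  0.25 -1.53]
0.25 1 [0.17, 0, 0.13] [-0.1   0.13 -0.32  1.11  0.25 -1.53]
0.25 1 [0.05, 0, 0.13] [-0.33  0.16 -0.28  1.18  0.25 -1.77]
0.25 -1 [-0.15, 0, 0.12] [-0.67  0.32 -0.1   1.28  0.21  1.02]
0.25 -1 [-0.15, 0, 0.03] [-0.67  0.38 -0.23  1.09  0.21  1.02]
0.25 -1 [-0.05, 0, 0.03] [-0.51  0.3  -0.35  1.02  0.23  1.19]
0.25 -1 [0.17, 0, 0.25] [-0.1   0.1  -0.09  1.37  0.25  1.61]
0.25 -1 [0.17, 0, 0.13] [-0.1   0.13 -0.32  1.11  0.25  1.61]
0.25 -1 [0.05, 0, 0.13] [-0.33  0.16 -0.28  1.18  0.25  1.37]
```

```bash
cat >> h.py <<'E'
from scipy.spatial.transform import Rotation as R
pose=np.load("pose.npy")[:3]; A=pose[2]
ux=np.array([np.cos(A),np.sin(A),0])
def tool(L,tilt):
    """TCP pose with the fingertips at jig-local L (z above counter), tips leading +x by tilt"""
    z=ux*np.sin(tilt)+np.array([0,0,-np.cos(tilt)]); y=-np.array([-np.sin(A),np.cos(A),0])
    return J(pose,L)[0]-tips_ahead*z, R.from_matrix(np.c_[np.cross(y,z),y,z]).as_quat()
def loc(p): 
    d=np.array(p)-[pose[0],pose[1],0]; return np.array([d@ux, -d[0]*np.sin(A)+d[1]*np.cos(A), d[2]])
E
python3 - <<'E'
from h import *
grab()
move_ptp(*tool([-.16,0,.14],.25))
s=read_state(); F0=s["ft_force"]; print(s["time_s"],F0,s["finger_gap"])
line_to(tool([-.155,0,.026],.25)[0],max_speed=.12)
s=read_state(); print(s["time_s"],(s["ft_force"]-F0).round(2),loc(s["tcp_pos"]).round(4))
f=grab_frame("scene"); cv2.imwrite("pics/pre.png",cv2.resize(f["image"][140:280,270:470],None,fx=4,fy=4))
E
```

```text
4.5667 [ 0.07345417 -0.26541769 -0.41548338] 8.679243093568664e-06
5.6667 [-0.46 -0.03  0.12] [-0.1601 -0.0004  0.0452]
```

View pics/pre.png

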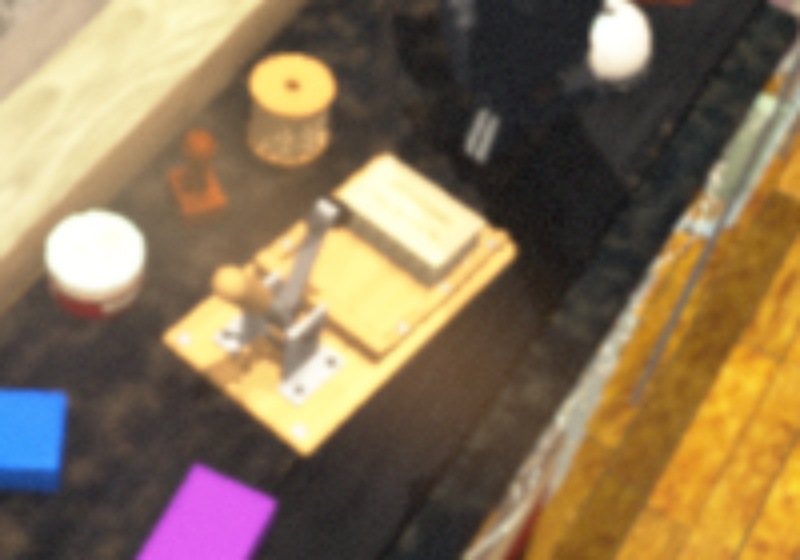

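The shut fingers (pads at about (482,135) in this crop) stand behind the carton, and nothing has been touched. Now I'll push.

```bash
python3 - <<'E'
from h import *
F0=read_state()["ft_force"]
line_to(tool([-.12,0,.026],.25)[0],max_speed=.08)
line_to(tool([-.066,0,.026],.25)[0],max_speed=.04)
x=-.066
while x<-.040:
    x+=.002; line_to(tool([x,0,.026],.25)[0],max_speed=.02)
    s=read_state(); F=s["ft_force"]-F0
    print(round(x,3),round(F@ux,2),F.round(1),round(s["time_s"],2))
    if F@ux<-10: break
f=grab_frame("top"); draw(pose,f,"push_top.png",-.014)
for n in ("top","scene"):
    f=grab_frame(n)
    print([(loc(w(d["point"],f)).round(4),round(d["confidence"],2)) for d in mark_of(f,"carton")])
E
```

```text
-0.064 -0.24 [ 0.5 -0.3  2.1] 8.05
-0.062 -0.23 [ 1.6 -0.4  0.8] 8.3
-0.06 -0.94 [ 0.5 -1.   1.4] 8.55
-0.058 -0.06 [ 0.7 -0.2  1.9] 8.8
-0.056 -1.3 [ 0.2 -1.3  1.1] 9.05
-0.054 -1.4 [-0.2 -1.4 -0. ] 9.3
-0.052 -0.29 [ 0.6 -0.4  1.6] 9.55
-0.05 -4.38 [-1.3 -4.2  0.9] 9.8
-0.048 -12.06 [ -3.5 -11.7   3. ] 10.05
[(array([-0.0165, -0.0032,  0.0085]), 0.9), (array([ 0.1925,  0.0621, -0.0003]), 0.56), (array([ 0.2287, -0.0761,  0.0044]), 0.55)]
[(array([-0.0161, -0.0014,  0.0094]), 0.89), (array([ 0.1909,  0.0586, -0.0002]), 0.74), (array([ 0.2266, -0.0776,  0.0012]), 0.59)]
```

View pics/push_top.png

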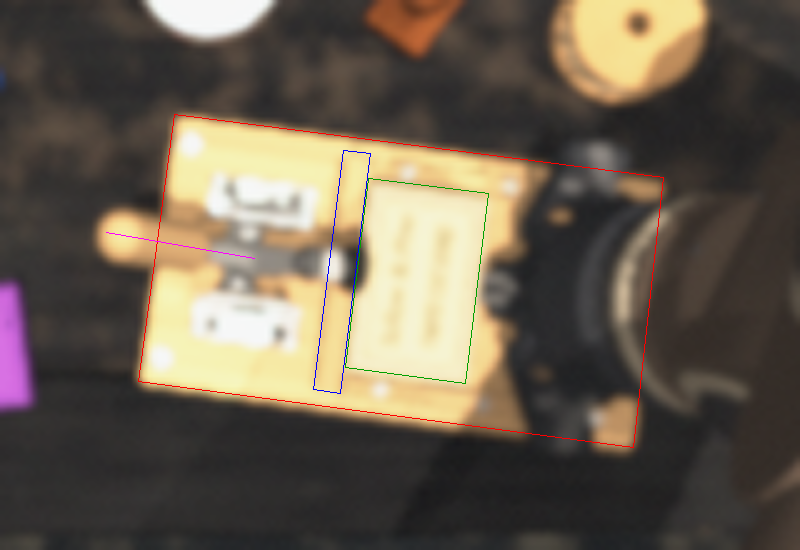

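The carton is home: contact force rose to 12 N, and it matches the seated outline. Next I'll retreat and go over to the handle's far side.

```bash
python3 - <<'E'
from h import *
hold(.3)
line_to(tool([-.10,0,.026],.25)[0],max_speed=.08)
line_to(tool([-.12,0,.25],.25)[0],max_speed=.2)
move_ptp(*tool([.19,0,.25],0))
line_to(tool([.165,0,.118],0)[0],max_speed=.12)
s=read_state(); print(s["time_s"],loc(s["tcp_pos"]).round(4))
f=grab_frame("scene"); draw(pose,f,"h_sc.png",-.014,(295,130,120,130),4)
for n in ("top","scene"):
    f=grab_frame(n)
    print([(loc(w(d["point"],f)).round(4),round(d["confidence"],2)) for d in mark_of(f,"carton")])
draw(pose,grab_frame("top"),"h_top.png",-.014)
E
```

```text
15.1417 [ 0.1651 -0.0005  0.1378]
[(array([-0.0148, -0.0021,  0.0073]), 0.71)]
[(array([-0.0125,  0.0023,  0.009 ]), 0.91), (array([0.1936, 0.059 , 0.0035]), 0.91), (array([ 0.2226, -0.0775,  0.0007]), 0.6)]
```

View pics/h_sc.png

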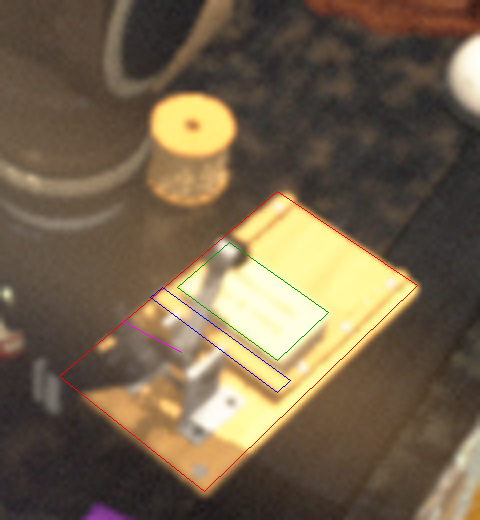

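View pics/h_top.png

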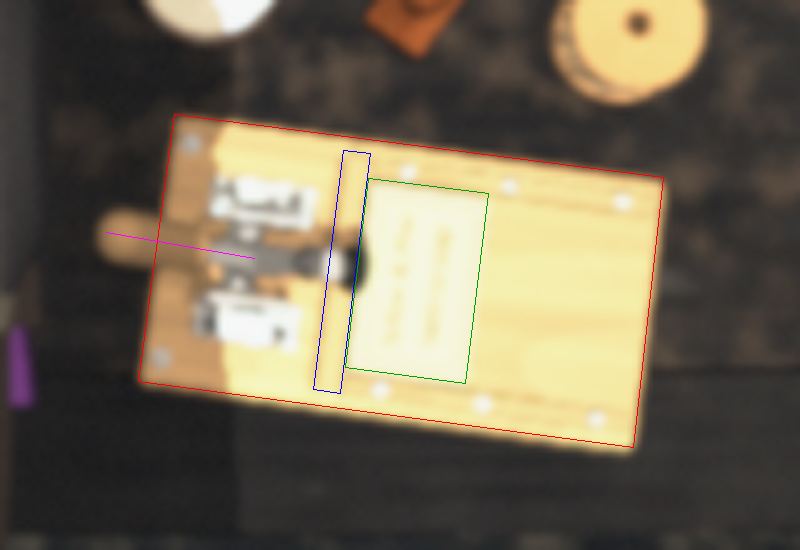

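The carton is still home and the handle is untouched. The fingers stand beyond it, so I'll push it over.

```bash
python3 - <<'E'
from h import *
F0=read_state()["ft_force"]
x=.165
while x>.0561:
    x-=.009; line_to(tool([x,0,.118],0)[0],max_speed=.06)
    s=read_state(); F=s["ft_force"]-F0
    print(round(x,3),round(F@ux,2),F.round(1),round(s["time_s"],2))
    if np.linalg.norm(F)>40: break
hold(.3)
f=grab_frame("top"); draw(pose,f,"c_top.png",-.014)
f=grab_frame("scene"); draw(pose,f,"c_sc.png",-.014,(295,130,120,130),4)
E
```

```text
0.156 0.61 [-1.   0.7  0.8] 15.74
0.147 0.19 [-1.3  0.4  0.8] 16.04
0.138 -0.06 [-0.4 -0.   1.2] 16.34
0.129 3.96 [ 0.2  4.  -1.1] 16.64
0.12 4.36 [0.7 4.3 0.9] 16.94
0.111 2.5 [0.4 2.5 0.6] 17.24
0.102 2.83 [0.1 2.8 1.1] 17.54
0.093 0.95 [0. 1. 2.] 17.84
0.084 0.51 [-1.2  0.7  0.4] 18.14
0.075 -0.1 [-1.3  0.1  0.2] 18.44
0.066 0.52 [0.1 0.5 1.2] 18.74
0.057 0.93 [-1.2  1.1  0.8] 19.04
0.048 0.98 [-0.5  1.1  0.8] 19.34
```

View pics/c_top.png

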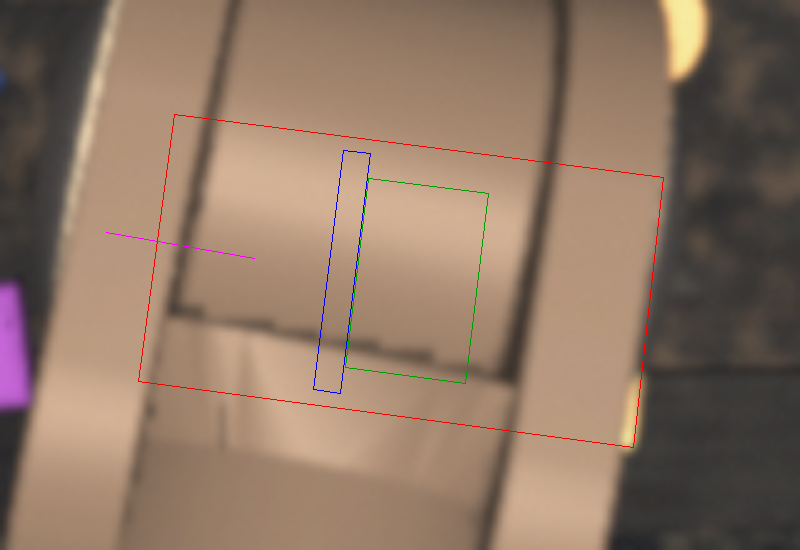

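View pics/c_sc.png

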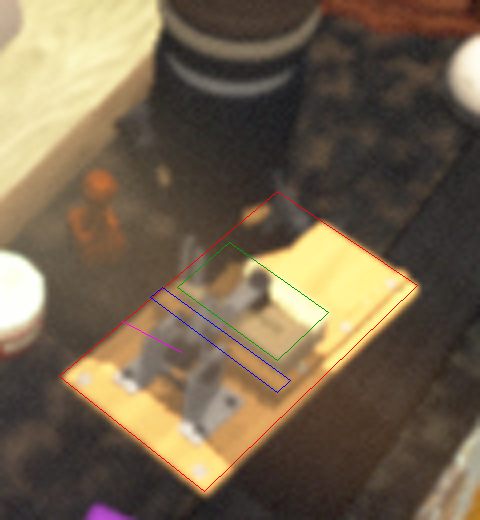

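The force faded after centre, and the arm now appears to lie on the carton. I'll withdraw away from the handle, go up and clear, and look again.

```bash
python3 - <<'E'
from h import *
line_to(tool([.12,0,.14],0)[0],max_speed=.12)
line_to(tool([.14,0,.30],0)[0],max_speed=.2)
goto_joints([-1.201,.126,-.04,1.405,0,1.571])
s=read_state(); print(s["time_s"],s["tcp_pos"],s["ft_force"])
for n in ("top","scene"):
    f=grab_frame(n)
    draw(pose,f,f"e_{n}.png",-.014,*(((300,190,160,110),5) if n=="top" else ((285,135,130,125),4)))
    for q in ("carton","handle_tip","lever"):
        print(n,q,[(loc(w(d["point"],f)).round(4),round(d["confidence"],2)) for d in mark_of(f,q)[:2]])
    for q in ("stamp","spool","pot"):
        print(q,[(w(d["point"],f).round(4),round(d["confidence"],2)) for d in mark_of(f,q)[:1]])
E
```

```text
23.5583 [ 0.19048134 -0.48926389  0.25011827] [-0.77296729 -0.29317463  0.41265448]
top carton [(array([ 0.2296, -0.0763,  0.0008]), 0.96), (array([-0.0145, -0.0033,  0.0069]), 0.79)]
top handle_tip [(array([ 0.0009, -0.0007,  0.1404]), 0.83)]
top lever [(array([0.0579, 0.0036, 0.0491]), 0.6)]
stamp []
spool [(array([ 0.6038, -0.2594,  0.0019]), 0.74)]
pot [(array([ 6.291e-01, -7.390e-02, -3.000e-04]), 0.74)]
scene carton [(array([0.1882, 0.0572, 0.0004]), 0.93), (array([ 2.282e-01, -7.700e-02, -2.000e-04]), 0.85)]
scene handle_tip [(array([ 0.0897, -0.1259,  0.0011]), 0.73), (array([0.002 , 0.0023, 0.1439]), 0.69)]
scene lever [(array([ 0.0532, -0.004 ,  0.0515]), 0.93)]
stamp [(array([ 0.6161, -0.1689,  0.0018]), 0.63)]
spool [(array([ 0.6011, -0.2573,  0.0012]), 0.84)]
pot [(array([ 0.6324, -0.0758,  0.0055]), 0.76)]
```

View pics/e_top.png

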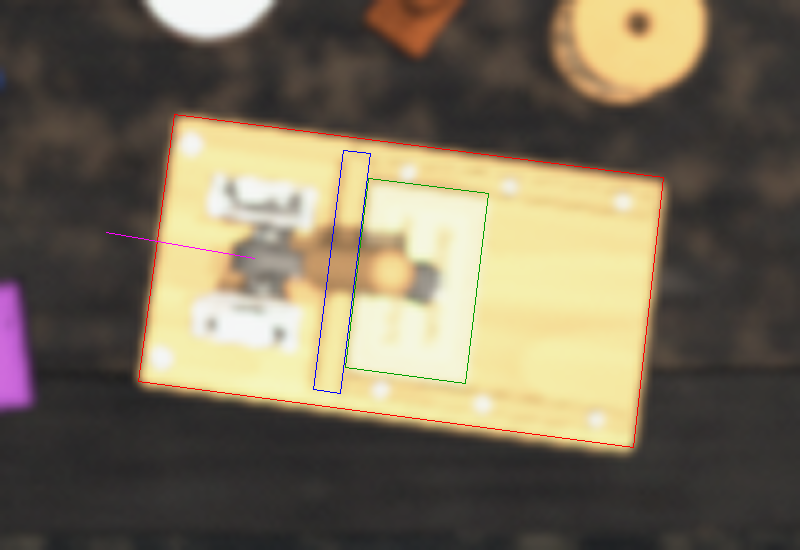

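View pics/e_scene.png

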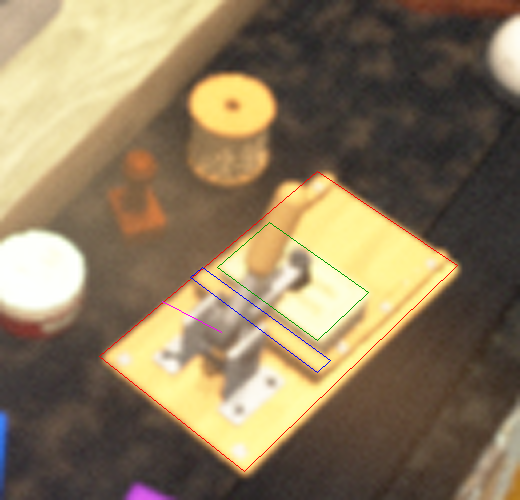

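The pad is down on the carton, which sits inside its home outline. The handle leans over the carton, which puts the joint at about 1.16 rad, and the bystanders are where they were. I'll hand it in.

```bash
python3 -c "
from cell import *
sign_off()"
```

```text
the job is handed in; nothing more can be done
```

I pushed the carton home against the end stop and then pushed the clamp handle past centre. It snapped over and its pad now rests on the carton. I handed the job in at about 24 s of the 54 s allowed.

- **Carton:** contact force rose to 12 N at the stop. In the last top picture it lies square inside the home outline, with its x measured at -14.5 mm (home is -14 mm).
- **Clamp:** the handle tip was measured at jig x of about +1 to +2 mm and z of about 0.14 m. That gives a joint angle of about 1.16 rad, which matches shut on the carton. I could not measure the pad force itself; I judged it only from the pictures and this angle.
- **Bystanders:** the stamp, spool and pot were found within about 4 mm of their first positions, which is measurement noise. The arm finished back at its start pose, clear of everything.
- **Detections that disagreed:**
  - The last top picture gave no stamp detection, and the last scene picture no carton at the jig. Each was found in the other view.
  - The networks also reported the blue and purple look-alikes as cartons, and one handle tip at the wrong place. I ignored those.

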